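Release a tube cutter's lock ring with a pin spanner and take out the guide bush

TASK

The tube cutter needs another guide bush: fit both prongs of the pin spanner into two opposite holes of the lock ring and, with both prongs seated, turn the ring anticlockwise (as you face it) all the way to its stop. Lay the spanner flat on its rubber mat again, lift the freed guide bush out of the head and stand it upright, flange down, on the thin flat part of the foam pad; do not drop it. Leave the roll of tape, the tape measure and the screwdriver where they are.

Things in the scene. Friction and masses are not known exactly. Their poses are not given: they have to be found in the camera images.
- ring_face (a point): Centre of the flat front face of the steel lock ring (104 mm across, 14 mm thick, notched rim). z points out of the face along the spindle, which leans 25 degrees from vertical. Four through holes, 11 mm wide, 14 mm deep, lie 42 mm from the centre on this point's +x, +y, -x and -y axes, which turn with the ring. The bush's hub stands out through its middle.
- lock_ring (a joint): Angle of the lock ring, rad: 0 = fully locked, grows anticlockwise as one faces the ring, stop at 1.05 = open; starts between 0 and 0.22. Stiff: about 0.45 N m turns it and it stays where it is left. Three lugs inside it hold the bush's lugs down until it is open; past about 0.95 the bush comes straight out along the spindle.
- cutter: Grey bench tube cutter, fixed (base plate 215 x 170 x 12 mm, from x = -43 to +172). Origin on the bench straight below the centre of the ring's face, which is 165 mm up; -x is its front, to which the spindle leans, +x its back (motor), +y its belt guard's side.
- belt_guard (a point): Top edge of the cutter's grey belt guard beside the lock ring: an upright plate-shaped box 28 mm thick, 64 to 92 mm from the spindle on the cutter's +y side, up to 197 mm above the bench. The spanner's handle would hit it: keep the handle at least 45 degrees from the cutter's +y direction, seen along the spindle.
- bush_mid (a point): Middle of the brass guide bush, 74 mm tall, 0.2 to 0.4 kg: hub 40 mm across, at its foot a flange with three lugs (60 mm over the lugs, 6.5 mm thick). The point is on its axis, 37 mm above the flange's underside; z points to the hub's end. Seated in the head it is 23 mm out from the ring's face, and 60 mm of hub stand out. It cannot turn in the head; 2 mm of play sideways.
- spanner_grip (a point): Middle of the handle of the two-pin spanner (198 x 101 x 24 mm, 0.26 kg, balanced 30 mm nearer its head). Handle: flat-sided bar 122 mm long, 22 mm wide, 24 mm high, black cheeks. x points from handle to forked head, z away from the prongs (up). It lies prongs down, handle underside level with the prong tips: this point is 12 mm above the mat.
- prong_mid (a point): Midway between the tips of the spanner's prongs, 129 mm along x from spanner_grip and 12 mm lower; same axes. Prongs: 8 mm thick, 12 mm long, tapered tips, along -z, at y = +42 and -42 mm. The fork above them (8 mm thick, half ring of 33 to 51 mm radius, open to +x) passes round the bush's hub and rests on the ring's face when the prongs are fully in.
- mat: Black rubber tool mat 220 x 180 x 3 mm, fixed on the bench, origin under its centre, x along its 220 mm side. The spanner starts on it, roughly along the mat's x.
- foam_pad: Pale foam edge guard 137 x 98 mm, fixed on the bench. Origin under its centre. Its flat part, 7 mm thick, reaches from x = -43 to +69 mm and y = -49 to +49 mm (middle at x = +13); a lip 24 mm high stands along its -x edge.
- tape_roll: Roll of pale adhesive tape lying flat, 104 mm across, 25 mm high, on the bench behind and to the right of the cutter. Origin under its centre. To be left alone.
- measure: Black tape measure 58 x 71 x 32 mm on the bench left of the cutter. Origin under its centre. To be left alone.
- driver: Screwdriver 190 mm long, grip 27 mm thick, on the mat beside the spanner, about 95 mm from the spanner's centre line and parallel to it. Origin under its centre, y along it. To be left alone.
- spanner: The whole two-pin spanner; origin and axes as prong_mid.
- bush: The whole guide bush; origin under its flange, z to its hub end.
Mind the look-alikes: they are no part of the job. Of the things shaped like the bush, the brass one is meant.

How it is judged:
On the way, in this order (a step that is already met when the one before it is completed fails the run):
1. both prongs of the spanner are seated in two opposite holes of the lock ring before it is turned (z of prong_mid in the frame of ring_face below -0.007 m and x of prong_mid in the frame of ring_face between -0.004 and 0.004 m and y of prong_mid in the frame of ring_face between -0.004 and 0.004 m and angle between the z axis of prong_mid and the z axis of ring_face, either way round below 0.1 rad and value of joint lock_ring below 0.4 rad), for 0.1 s.
2. the ring is turned open to its stop with both prongs still seated (z of prong_mid in the frame of ring_face below -0.007 m and x of prong_mid in the frame of ring_face between -0.004 and 0.004 m and y of prong_mid in the frame of ring_face between -0.004 and 0.004 m and angle between the z axis of prong_mid and the z axis of ring_face, either way round below 0.1 rad and value of joint lock_ring above 0.97 rad), for 0.1 s.
3. the guide bush is lifted out of the open ring (z of bush_mid in the frame of ring_face above 0.06 m and value of joint lock_ring above 0.95 rad), for 0.1 s.
At the end, for the whole second after the job is handed in: The ring is open (over 0.95 rad), the spanner lies flat on the mat (middle of its handle and prongs over the mat, to about 15 mm), the bush stands upright at rest on the foam's flat part, centre within 33 mm of the flat's middle along x and 27 mm along y (value of joint lock_ring above 0.95 rad and x of spanner_grip in the frame of mat between -0.11 and 0.11 m and y of spanner_grip in the frame of mat between -0.09 and 0.09 m and x of prong_mid in the frame of mat between -0.125 and 0.125 m and y of prong_mid in the frame of mat between -0.105 and 0.105 m and height (world z) of spanner_grip below 0.022 m and angle between each of spanner_grip, bush_mid's own z axis and vertical below 0.08 rad and linear speed of each of spanner, bush below 0.02 m/s and x of bush_mid in the frame of foam_pad between -0.022 and 0.047 m and y of bush_mid in the frame of foam_pad between -0.027 and 0.027 m and z of bush_mid in the frame of foam_pad between 0.04 and 0.048 m); the robot touches nothing.
It fails at once if the roll of tape, the tape measure or the screwdriver is moved by more than 25 mm (distance of any of tape_roll, measure, driver from where it was at the start of the episode above 0.025 m).
It fails at once if the bush is dropped (moves unheld faster than 0.7 m/s) (linear speed of bush above 0.7 m/s and contact force between the fingers and bush below 0.5 N).
It also fails if it takes over 72 s, if anything falls off the work surface, if the arm or the gripper's body presses on something with over 40 N, if the wrist force passes 120 N, or if a joint passes its speed limit or range.

ROBOT

A 6-joint arm with a two-finger parallel gripper is mounted at the origin on a cart in front of the work surface, level with it; the furniture and walls round the work are solid. World frame = base frame: x ahead of the robot, y to its left, z up, the work surface at z = 0. Lengths are in m, angles in rad, forces in N, time in s.
With the tool pointing down it reaches from about 0.375 to 0.975 m from the base axis. Payload 3.8 kg.
Tool frame: the origin (TCP) lies midway between the tips of the shut fingers; the grasp point (between the pads) lies 19 mm behind it; x points along the fingers, y is the direction in which the jaws open and shut, and the axes are right-handed (so a half turn about x gives the same grasp; the last joint's range is limited). The gripper opens to 88 mm and grips with 3 to 60 N. Pads are 18 mm wide; open, the fingers measure 123 mm over their backs; the gripper's body (75 mm by 187 mm) begins 45 mm behind the grasp point.
Start: joints at [1.187, 0.264, 1.604, -0, 1.274, -0.037], TCP at [0.229, 0.635, 0.239] pointing down, gripper open.
Joint ranges: [-2.63, 2.63], [-0.94, 2.18], [0.31, 2.57], [-1.31, 4.45], [0, 2.66], [-2.55, 2.55]. Speed limits (rad/s): [2.57, 2.57, 3.14, 3.14, 3.14, 3.14].

INTERFACE

Orientations are given as a rotation vector (axis times angle).
In Python, from cell import manip, inverse_kinematics, cams, order gives the robot as it stands. Calls block until the motion is done:
- manip.move_pose(position, orientation): joint-space move of the TCP to a pose.
- manip.move_linear(position, rate=0.15, rot=None): straight line of the TCP; rot=None keeps the orientation; rate is the mean speed in m/s.
- manip.set_joints(angles): joint-space move.
- manip.set_gripper(opening, force=None): finger opening in m; force is the grip in N (None keeps the last); returns when the fingers have stopped.
- manip.dwell(seconds).
- inverse_kinematics(position, orientation): joint angles nearest the present ones, or None.
- manip.state(): the state.
- cams.capture(name): name is "side" or "top" or "wrist"; returns a dict with "image" (420x560x3 uint8, blue, green, red), "z_map" (420x560 float32, m along the optical axis (not along the pixel's ray), 0 where there is no reading), "intrinsics" (3x3 intrinsics, pixels), "position" and "orientation" of the camera in the world; the wrist camera has in their place "T_tool_cam" (4x4, takes a point from camera to tool coordinates, whose origin is the TCP and whose axes are the tool frame's). Camera axes: x right, y down, z forward; pixel columns grow to the right and rows downward; lengths in m; the calibration is good to about 2 mm. A picture is of the moment at which its call begins: read the wrist's pose just before it.
A pose or a line that the arm cannot do raises manip.IKError and nothing moves.
- order.close_job(): hands the job in, once; it reports no verdict.
The state is a dict: "clock": time; "joint_pos": joint angles; "joint_velocities": joint speeds; "tau": joint torques, N m; "tool_pos": TCP position; "tcp_rot": TCP orientation; "contact_force": force on the tool from outside, world axes, zero at the start; "moment": the same for the moment, N m; "gripper_width": finger opening in m.
Only numpy, scipy, OpenCV 4.12 (cv2) and the standard library are available. Lean on these libraries where they do the work, as an engineer would, in place of code of your own. Each camera call takes 0.05 s, during which the arm holds its last target.

## Working session

There is one attempt and no reset: what is moved stays moved. The work goes in short steps, each a Python script; the robot and the scene stay as the last script left them, time stands still between calls to the robot, and variables do not carry over. Pictures are saved under pics/ and viewed, and the job is handed in when it is done.

```bash
ls; mkdir -p pics; cat > h.py <<'E'
import numpy as np, cv2
from scipy.spatial.transform import Rotation as R
from cell import manip, inverse_kinematics, cams, order
def cap(name, fn=None):
    s=manip.state(); c=cams.capture(name)
    if fn: cv2.imwrite('pics/'+fn,c["image"])
    K=np.array(c["intrinsics"])
    if name=="wrist":
        T=np.eye(4);T[:3,:3]=R.from_rotvec(s["tcp_rot"]).as_matrix();T[:3,3]=s["tool_pos"]
        T=T@np.array(c["T_tool_cam"])
    else:
        T=np.eye(4);o=np.array(c["orientation"])
        T[:3,:3]=o if o.shape==(3,3) else R.from_rotvec(o).as_matrix()
        T[:3,3]=c["position"]
    return c["image"],np.array(c["z_map"]),K,T
def cloud(z,K,T):
    h,w=z.shape;u,v=np.meshgrid(np.arange(w),np.arange(h))
    P=np.stack([(u-K[0,2])/K[0,0]*z,(v-K[1,2])/K[1,1]*z,z],-1)
    W=P@T[:3,:3].T+T[:3,3]; W[z==0]=np.nan
    return W
def ray(u,v,K,T,h):
    d=T[:3,:3]@np.array([(u-K[0,2])/K[0,0],(v-K[1,2])/K[1,1],1.])
    return T[:3,3]+d*(h-T[2,3])/d[2]
E
python3 - <<'E'
from h import *
for n in ["top","side","wrist"]:
    im,z,K,T=cap(n,n+"0.png"); print(n,K.tolist(),T.round(4).tolist())
    np.savez('%s0.npz'%n,im=im,z=z,K=K,T=T)
s=manip.state();print(s["clock"],s["tool_pos"],s["tcp_rot"])
E
```

```text
pics
top [[454.5942134194502, 0.0, 279.5654165160875], [0.0, 454.5942134194502, 202.2268479308057], [0.0, 0.0, 1.0]] [[-0.0195, -0.9836, 0.1792, 0.322], [-0.9998, 0.0198, -0.0003, 0.0151], [-0.0032, -0.1791, -0.9838, 1.4195], [0.0, 0.0, 0.0, 1.0]]
side [[501.4692396601456, 0.0, 276.01113045340827], [0.0, 501.4692396601456, 200.57274166127434], [0.0, 0.0, 1.0]] [[0.9508, -0.192, 0.2431, 0.2256], [-0.3098, -0.5934, 0.7429, -1.0006], [0.0016, -0.7817, -0.6237, 0.9779], [0.0, 0.0, 0.0, 1.0]]
wrist [[328.4761663917341, 0.0, 279.7946826095335], [0.0, 328.4761663917341, 211.13698445619255], [0.0, 0.0, 1.0]] [[0.3395, 0.9025, 0.2651, 0.1606], [0.9406, -0.3252, -0.0974, 0.6592], [-0.0017, 0.2824, -0.9593, 0.383], [0.0, 0.0, 0.0, 1.0]]
0.15 [0.22921642 0.63429118 0.23766915] [ 0.27076094  1.55396426 -0.27349118]
```

View pics/top0.png

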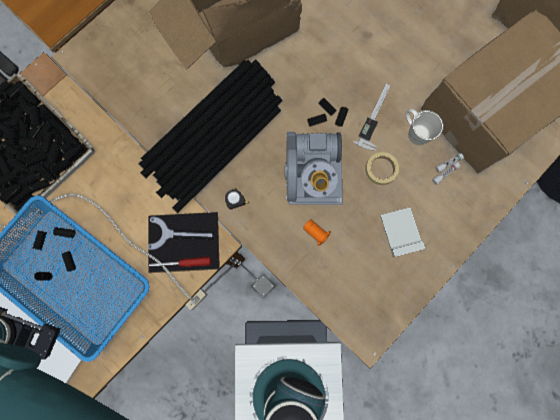

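View pics/side0.png

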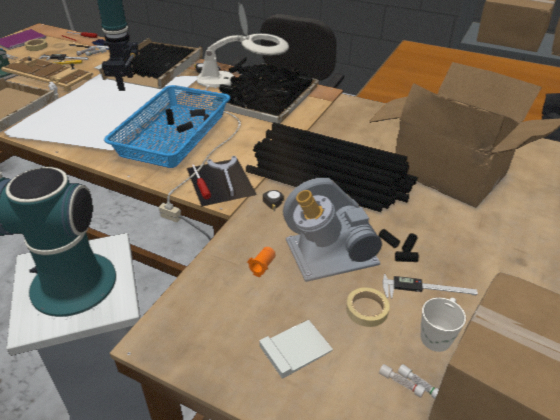

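View pics/wrist0.png

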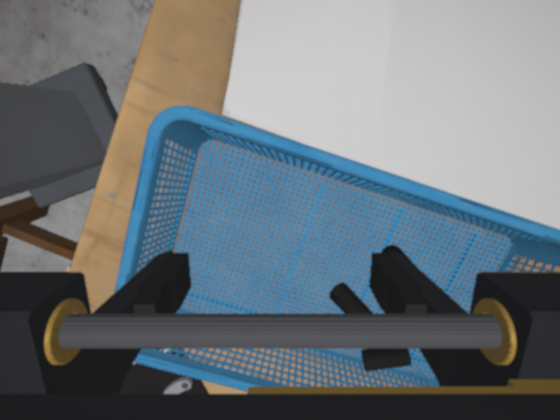

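Candidates seen in the top view. The bush could be the brass one in the cutter head (320,182) or the orange plastic look-alike lying at (317,232). For the spanner there is the grey fork on the mat (180,233), while the red-handled driver (183,264) and the caliper (372,115) are not it. The pad is the pale slab (403,231), not the paper sheet on the left or the tape roll (382,168). I'll take the brass one in the head, the fork on the mat and the slab, and check them in close crops.

```bash
python3 - <<'E'
from h import *
a=np.load('top0.npz');im,z,K,T=a['im'],a['z'],a['K'],a['T']
b=np.load('side0.npz')
def crop(im,u0,u1,v0,v1,s): return cv2.resize(im[v0:v1,u0:u1],None,fx=s,fy=s,interpolation=cv2.INTER_CUBIC)
cv2.imwrite('pics/c1.png',np.hstack([crop(im,140,240,200,280,4),crop(im,270,370,125,205,4)]))
cv2.imwrite('pics/c2.png',np.hstack([crop(im,370,440,200,260,5),crop(b['im'],280,390,170,274,4)[:300,:440]]))
W=cloud(z,K,T)
# orientation of things
for (u,v) in [(403,231),(190,236),(320,182),(382,168),(234,198)]: print((u,v),W[v,u].round(4))
E
```

```text
(403, 231) [ 0.4796 -0.367   0.0129]
(190, 236) [0.4754 0.2915 0.0292]
(320, 182) [ 0.6105 -0.1025  0.1465]
(382, 168) [ 0.6849 -0.3162  0.0033]
(234, 198) [0.5915 0.1563 0.0288]
```

View pics/c1.png

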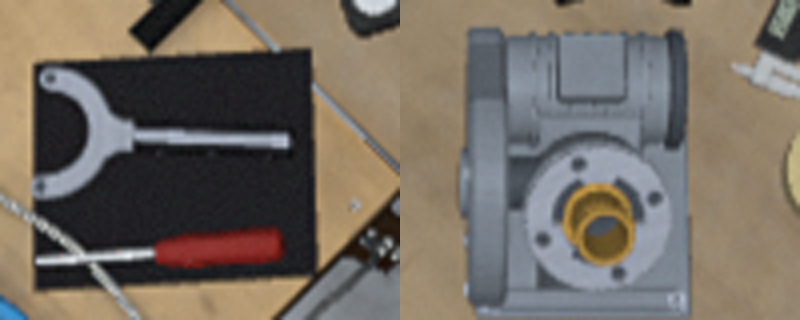

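View pics/c2.png

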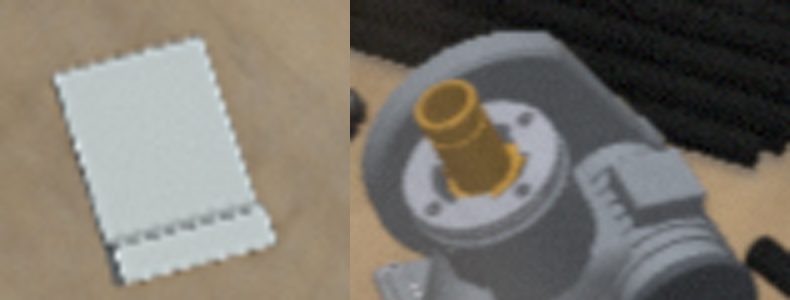

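```bash
python3 - <<'E'
from h import *
a=np.load('top0.npz');im,z,K,T=a['im'],a['z'],a['K'],a['T']
w=np.load('wrist0.npz')
s=manip.state();Tt=np.eye(4);Tt[:3,:3]=R.from_rotvec(s["tcp_rot"]).as_matrix();Tt[:3,3]=s["tool_pos"]
Tc=np.linalg.inv(Tt)@w['T'];print(Tc.round(4)); np.save('Tc.npy',Tc)
print(Tt.round(3))
def r(u,v,h):return ray(u,v,K,T,h)
L=lambda x,y:(140+x/4,200+y/4)
print('ring',r(270+199/4,125+54.5/4,.165))
for n,p in dict(A=(579,163),B=(655,198),C=(619,272),D=(543,240)).items(): print(n,r(270+(p[0]-400)/4,125+p[1]/4,.165).round(4))
p1=r(*L(50,77),.023);p2=r(*L(40,186),.023);g=r(*L(288,140),.024);print('prongs',p1,p2,'end',g)
for p in [(35,65),(310,50),(315,272),(36,290)]: print('mat',r(*L(*p),.003).round(4))
F=lambda x,y:(370+x/5,200+y/5)
for p in [(55,77),(203,40),(253,206),(112,240)]: print('foam',r(*F(*p),.007).round(4))
for p in [(115,283),(275,243)]: print('foamlip',r(*F(*p),.024).round(4))
# cutter base front edge
for p in [(470,317),(688,314),(688,150)]: print('base',r(270+(p[0]-400)/4,125+p[1]/4,.012).round(4))
E
```

```text
[[-1.000e-04 -2.825e-01  9.593e-01 -1.453e-01]
 [ 1.000e+00  4.000e-04  2.000e-04 -2.000e-04]
 [-4.000e-04  9.593e-01  2.825e-01 -7.300e-02]
 [ 0.000e+00  0.000e+00  0.000e+00  1.000e+00]]
[[-0.001  0.34   0.94   0.229]
 [-0.002  0.94  -0.34   0.634]
 [-1.    -0.002 -0.     0.238]
 [ 0.     0.     0.     1.   ]]
ring [ 0.73410036 -0.10460875  0.165     ]
A [ 0.6539 -0.0875  0.165 ]
B [ 0.6272 -0.1405  0.165 ]
C [ 0.5743 -0.113   0.165 ]
D [ 0.5984 -0.0603  0.165 ]
prongs [0.53054201 0.4099839  0.023     ] [0.44614605 0.4150847  0.023     ] end [0.47768766 0.22473697 0.024     ]
mat [0.5433 0.4278 0.003 ]
mat [0.5509 0.211  0.003 ]
mat [0.3774 0.2063 0.003 ]
mat [0.3679 0.4214 0.003 ]
foam [ 0.5308 -0.303   0.007 ]
foam [ 0.5524 -0.3975  0.007 ]
foam [ 0.4474 -0.4211  0.007 ]
foam [ 0.428  -0.3322  0.007 ]
foamlip [ 0.4005 -0.3282  0.024 ]
foamlip [ 0.4229 -0.4276  0.024 ]
base [ 0.5713 -0.0102  0.012 ]
base [ 0.5703 -0.1816  0.012 ]
base [ 0.7033 -0.1875  0.012 ]
```

```bash
cat >> h.py <<'E'
def tool(xdir,zdir):
    x=np.array(xdir,float);x/=np.linalg.norm(x);zz=np.array(zdir,float);zz-=x*(x@zz);zz/=np.linalg.norm(zz)
    return np.stack([x,np.cross(zz,x),zz],1)
rv=lambda M:R.from_matrix(M).as_rotvec()
E
python3 - <<'E'
from h import *
xs=np.array([.0107,.188,0]);xs/=np.linalg.norm(xs)
M=tool([0,0,-1],-xs)
P=np.array([.482,.3087,.18]);print(inverse_kinematics(P,rv(M)))
print(inverse_kinematics([.482,.3087,.006],rv(M)))
zr=np.array([-np.sin(np.radians(25)),0,np.cos(np.radians(25))]);C=np.array([.613,-.1,.165])
for ang in (10,20,50,80):
    a=np.radians(ang);xp=np.array([np.cos(a),np.sin(a),0]);Mx=np.stack([np.array([np.cos(np.radians(25)),0,np.sin(np.radians(25))]),[0,1,0],zr],1)
    xp=Mx@xp
    for h in (-.01,.08): print(ang,h,inverse_kinematics(C-xp*.104+zr*h,rv(tool(-zr,-xp))))
manip.move_pose(P,rv(M)); print(manip.state()["clock"])
im,z,K,T=cap("wrist","w1.png");np.savez('w1.npz',im=im,z=z,K=K,T=T)
E
```

```text
[0.52612068 0.11562662 1.89062801 0.         1.13533803 0.58297424]
[0.52612068 0.32277272 2.00803339 0.         0.81078655 0.58297424]
10 -0.01 [-0.36331169 -0.10805815  2.31998747  0.29737694  0.53816229  0.8071232 ]
10 0.08 [-0.40066554 -0.30195848  2.30415035  0.24454418  0.74887151  0.84893908]
20 -0.01 [-0.39975756 -0.09092434  2.3004017   0.32045352  0.54938942  0.58019566]
20 0.08 [-0.43955855 -0.28031538  2.28484006  0.26538988  0.75552201  0.62353261]
50 -0.01 [-0.46581791 -0.02397614  2.20924737  0.34826464  0.58983366 -0.02241383]
50 0.08 [-0.50695549 -0.19580376  2.19478418  0.29673238  0.77784694  0.01733929]
80 -0.01 [-0.4667515   0.04538555  2.09510988  0.32759267  0.63233679 -0.52141518]
80 0.08 [-0.50355639 -0.10956468  2.081679    0.28748933  0.80267961 -0.49117835]
1.6917
```

View pics/w1.png

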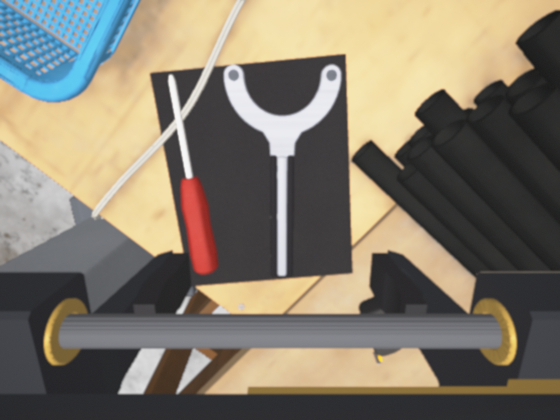

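The wrist view shows the fork at the top, with pin heads at about (234,74) and (331,74) and the handle strip running down column 282 to (282,275). The driver is to the left at (205,240), well clear of the jaws. Next I'll refine the pin heads and strip with masks.

```bash
cat > sp.py <<'E'
from h import *
def pins(im,rows,boxes):
    g=cv2.cvtColor(im,cv2.COLOR_BGR2GRAY).astype(float);o=[]
    for (u0,u1,v0,v1) in boxes:
        s=g[v0:v1,u0:u1];w=np.clip(170-s,0,None);v,u=np.mgrid[v0:v1,u0:u1]
        o.append((float((w*u).sum()/w.sum()),float((w*v).sum()/w.sum())))
    return o
E
python3 - <<'E'
from sp import *
a=np.load('w1.npz');im,z,K,T=a['im'],a['z'],a['K'],a['T']
print(pins(im,0,[(228,241,68,81),(325,338,68,81)]))
g=cv2.cvtColor(im,cv2.COLOR_BGR2GRAY);print(g[66:82,226:242])
m=(g>120).astype(np.uint8)
for v in range(165,272,15):
    us=np.where(m[v,265:300])[0]+265;print(v,us.min(),us.max(),end=' ; ')
E
```

```text
[(233.15915119363396, 74.67816091954023), (331.200390625, 74.779296875)]
[[117 152 183 208 220 227 230 231 230 226 219 199 169 133  98  72]
 [146 190 219 228 232 233 233 232 233 233 231 225 212 179 139  99]
 [187 221 231 233 233 230 226 224 226 229 232 232 228 215 180 138]
 [219 231 234 232 223 213 201 195 199 212 223 230 233 229 212 173]
 [229 234 231 221 196 172 159 155 159 172 193 218 231 233 226 198]
 [232 233 221 194 161 143 138 138 138 142 157 189 221 232 230 215]
 [233 227 203 163 141 135 135 135 135 135 139 161 203 227 231 222]
 [232 222 186 148 134 134 134 134 134 133 133 147 185 221 231 225]
 [231 219 180 144 133 133 133 133 133 133 132 139 173 218 231 227]
 [231 221 184 146 133 133 134 134 133 132 132 137 168 215 230 229]
 [230 224 192 152 135 133 134 133 133 134 133 140 171 215 229 227]
 [231 226 204 165 142 135 134 134 134 133 134 149 184 220 230 229]
 [233 231 219 190 159 142 137 136 136 136 143 169 207 227 233 231]
 [235 235 231 219 192 166 152 145 144 151 171 202 226 234 236 234]
 [236 237 236 232 223 208 191 177 175 190 212 227 235 237 237 235]
 [236 237 237 237 235 231 225 218 217 225 232 236 237 237 237 236]]
165 277 287 ; 180 277 286 ; 195 277 286 ; 210 277 286 ; 225 277 286 ; 240 277 286 ; 255 277 286 ; 270 277 286 ;
```

```bash
python3 - <<'E'
from sp import *
a=np.load('w1.npz');im,z,K,T=a['im'],a['z'],a['K'],a['T']
p1=ray(233.2,74.5,K,T,.023);p2=ray(331.2,74.6,K,T,.023);pm=(p1+p2)/2
h1=ray(282,165,K,T,.027);h2=ray(281.5,268,K,T,.027)
print(p1,p2,np.linalg.norm(p1-p2),pm)
d=(h1-h2)[:2];d/=np.linalg.norm(d);n=(p2-p1)[:2];n/=np.linalg.norm(n);n=np.array([-n[1],n[0]]);n*=np.sign(n@d)
print('yaw handle',np.degrees(np.arctan2(d[1],d[0])),'yaw pins',np.degrees(np.arctan2(n[1],n[0])),'offs',np.cross(d,pm[:2]-h1[:2]))
xs=np.r_[n,0];gp=pm-xs*.129
print('grip',gp,'mat corners',[ray(u,v,K,T,.003).round(3).tolist() for u,v in [(151,73),(345,55),(352,270)]])
M=tool([0,0,-1],-xs);np.savez('sp0.npz',pm=pm,xs=xs)
P=gp+xs*.025
manip.move_pose([P[0],P[1],.06],rv(M))
manip.move_linear([P[0],P[1],.0048],rate=.08)
print(manip.state()["contact_force"])
print(manip.set_gripper(0.0,force=60)); s=manip.state();print(s["gripper_width"],s["contact_force"],s["clock"])
manip.move_linear([P[0],P[1],.15],rate=.12)
im,z,K,T=cap("wrist","w2.png");np.savez('w2.npz',im=im,z=z,K=K,T=T)
s=manip.state();print(s["gripper_width"],s["contact_force"],s["moment"],s["clock"])
E
```

```text
[0.44780917 0.4174299  0.023     ] [0.53160088 0.41273838 0.023     ] 0.08392294890985343 [0.48970503 0.41508414 0.023     ]
yaw handle 86.67513676545452 yaw pins 86.7953386823726 offs 0.00016690004502173828
grip [0.48249358 0.28628587 0.023     ] mat corners [[0.371, 0.425, 0.003], [0.547, 0.43, 0.003], [0.555, 0.217, 0.003]]
[-0.54472323  0.85612716  0.51466366]
False
0.021201169302219852 [0.35573578 0.33189972 0.33524945] 4.15
0.021492856635240205 [ 0.20981862  0.52611881 -1.89804074] [-0.10309373  0.06658798 -0.0270041 ] 5.5583<stdin>:7: DeprecationWarning: Arrays of 2-dimensional vectors are deprecated. Use arrays of 3-dimensional vectors instead. (deprecated in NumPy 2.0)
```

View pics/w2.png

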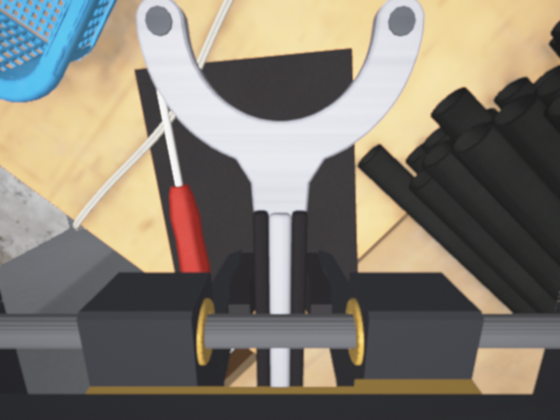

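```bash
python3 - <<'E'
from sp import *
a=np.load('w2.npz');im,z,K,T=a['im'],a['z'],a['K'],a['T'];Tc=np.load('Tc.npy')
g=cv2.cvtColor(im,cv2.COLOR_BGR2GRAY)
def pin(u,v,r=20):
    s=g[max(v-r,0):v+r,u-r:u+r];m=((s<160)&(s>60)).astype(np.uint8)
    n,l,st,c=cv2.connectedComponentsWithStats(m);k=l[v-max(v-r,0),r];return c[k]+[u-r,max(v-r,0)],st[k]
q=[pin(158,20),pin(401,20)];print(q)
(u1,v1),(u2,v2)=q[0][0],q[1][0]
d=.084*K[0,0]/np.hypot(u2-u1,v2-v1)
for u,v in ((u1,v1),(u2,v2)):
    pc=np.array([(u-K[0,2])/K[0,0],(v-K[1,2])/K[1,1],1,1/d])*d;print('tool',(Tc@pc).round(4))
C=np.array([.613,-.1,.165]);t=np.radians(25);zr=np.array([-np.sin(t),0,np.cos(t)])
ang=np.radians(20);xp=np.cos(ang)*np.array([np.cos(t),0,np.sin(t)])+np.sin(ang)*np.array([0,1,0])
M=tool(-zr,-xp);P=C-M@np.array([.183,0,-.125]);print(P,inverse_kinematics(P,rv(M)))
s=manip.state()
manip.move_linear(list(s["tool_pos"][:2])+[.30],rate=.25)
manip.move_pose(P,rv(M))
manip.dwell(.3)
im,z,K,T=cap("wrist","w3.png");np.savez('w3.npz',im=im,z=z,K=K,T=T)
print(manip.state()["clock"],manip.state()["contact_force"])
E
```

```text
[(array([158.49188312,  20.45941558]), array([  8,   6,  26,  30, 616], dtype=int32)), (array([401.4272,  20.768 ]), array([  7,   6,  27,  30, 625], dtype=int32))]
tool [-0.0177 -0.0421 -0.1042  1.    ]
tool [-0.0178  0.0419 -0.1041  1.    ]
[ 0.42920452 -0.14275252  0.28121292] [-0.54190605 -0.47889847  2.25463209  0.26174718  1.0016292   0.57887223]
8.3333 [-0.02500724  0.78756762 -2.86731629]
```

View pics/w3.png

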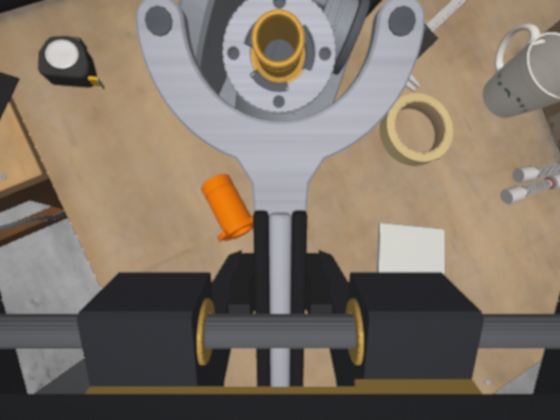

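```bash
python3 - <<'E'
from sp import *
a=np.load('w3.npz');im,z,K,T=a['im'],a['z'],a['K'],a['T']
cv2.imwrite('pics/w3c.png',cv2.resize(im[0:120,210:350],None,fx=5,fy=5,interpolation=cv2.INTER_CUBIC))
g=cv2.cvtColor(im,cv2.COLOR_BGR2GRAY)
print(g[43:63,224:244])
E
```

```text
[[173 181 181 181 181 181 181 181 181 181 181 181 181 181 181 181 182 181
  177 162]
 [176 182 183 183 183 182 182 180 180 178 179 181 182 183 183 184 183 183
  181 171]
 [178 183 183 184 183 180 174 168 166 165 166 172 178 182 184 184 184 183
  183 181]
 [176 183 184 182 179 169 155 143 136 133 137 148 163 176 182 183 185 185
  184 184]
 [172 182 183 178 166 147 126 112 104 102 105 117 137 159 175 182 184 185
  185 185]
 [171 182 180 168 145 120 100  91  87  86  88  94 112 136 160 177 184 185
  185 185]
 [174 182 175 153 123  99  84  82  85  87  89  89  96 114 144 169 181 184
  185 185]
 [178 181 169 141 109  89  83  84  89  92  93  93  94 103 128 159 178 185
  186 186]
 [181 182 166 135 104  87  85  88  92  93  95  95  94  98 117 150 174 184
  186 186]
 [183 180 162 129 102  88  88  92  93  94  94  94  94  96 112 145 171 183
  185 186]
 [182 181 163 131 103  91  91  94  94  95  95  95  95  96 111 142 171 184
  187 186]
 [179 183 168 138 108  94  94  95  96  97  96  96  96  97 113 145 174 185
  187 187]
 [176 184 176 150 119  99  95  96  97  98  98  97  97 100 121 153 179 188
  189 190]
 [172 186 183 166 136 110 100  98  98  98  98  98  99 109 135 166 185 190
  191 191]
 [173 187 188 178 157 129 109 101  98  98  98 100 106 124 153 178 189 192
  192 192]
 [176 188 189 185 174 153 131 116 107 105 105 111 125 148 171 185 190 192
  192 192]
 [176 188 189 188 184 174 158 145 134 131 132 140 154 170 183 189 190 190
  190 191]
 [175 187 189 189 188 185 180 172 165 163 164 170 178 184 188 190 189 190
  190 190]
 [170 185 189 189 189 190 188 187 184 184 184 186 188 189 190 190 189 190
  190 190]
 [159 181 188 189 189 190 190 190 190 190 190 190 190 190 190 190 190 191
  191 191]]
```

View pics/w3c.png

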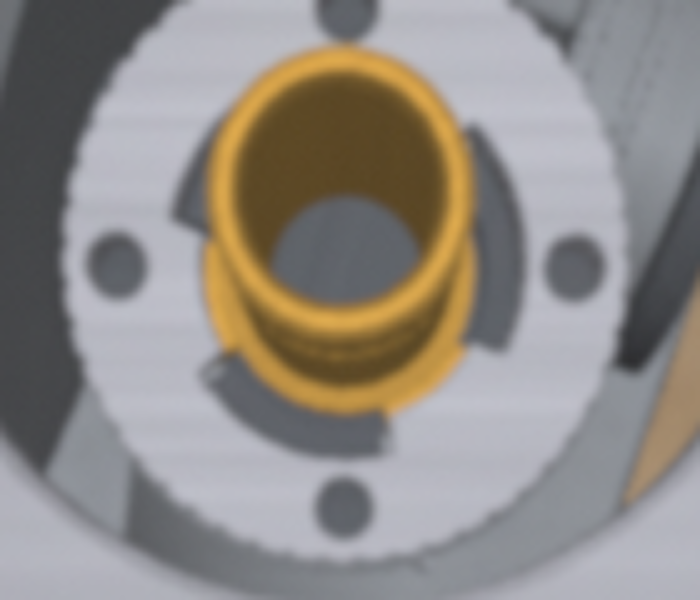

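```bash
cat >> sp.py <<'E'
def hole(g,u,v,th=140,r=11):
    v0=max(v-r,0);s=cv2.resize(g[v0:v+r,u-r:u+r],None,fx=8,fy=8,interpolation=cv2.INTER_CUBIC)
    m=(s<th).astype(np.uint8);n,l,st,c=cv2.connectedComponentsWithStats(m);k=l[(v-v0)*8,r*8]
    return (c[k]+.5)/8-.5+[u-r,v0], st[k][2:]/8
def intool(u,v,d,K,Tc): return (Tc@(np.array([(u-K[0,2])/K[0,0],(v-K[1,2])/K[1,1],1,1/d])*d))[:3]
E
python3 - <<'E'
from sp import *
a=np.load('w3.npz');im,z,K,T=a['im'],a['z'],a['K'],a['T'];Tc=np.load('Tc.npy')
g=cv2.cvtColor(im,cv2.COLOR_BGR2GRAY)
H=[hole(g,*p) for p in [(234,53),(325,53),(279,101),(279,4)]];print(H)
L,Rr,B,Tp=[h[0] for h in H]
obj=np.array([[0,.042,0],[0,-.042,0],[-.042,0,0],[.042,0,0]])
# refine pose minimal: tool frame; least squares with scipy
from scipy.optimize import least_squares
def res(p,w=(1,1,1,0)):
    Rm=R.from_rotvec(p[3:]).as_matrix(); # object frame: x=-tool z, z=-tool x
    B0=np.stack([[0,0,-1],[0,-1,0],[-1,0,0]],1) 
    X=(obj@(Rm@B0).T)+p[:3]
    Y=np.linalg.inv(Tc)@np.c_[X,np.ones(4)].T
    uv=np.stack([Y[0]/Y[2]*K[0,0]+K[0,2],Y[1]/Y[2]*K[1,1]+K[1,2]],1)
    return ((uv-np.array([L,Rr,B,Tp]))*np.array(w)[:,None]).ravel()
s1=least_squares(lambda p:np.r_[res(p),p[4:5]*0+ p[4]*30,p[5]*30],[.18,0,-.125,0,0,0]);print(s1.x.round(4),s1.fun.round(2))
# s.x[3]: roll about tool x
np.save('ringtool.npy',s1.x)
d=.084*K[0,0]/np.linalg.norm(L-Rr);print(d)
for q in (L,Rr,B): print(intool(*q,d,K,Tc).round(4))
# ring outline fit in top: world center
c=T@np.r_[np.linalg.inv(Tc)@np.r_[s1.x[:3],1]];print('world C',c.round(4))
E
```

```text
[(array([232.86285653,  52.54148891]), array([  12.25 ,   13.375, 1025.5  ])), (array([324.5165838 ,  53.09771404]), array([  12.375,   13.5  , 1030.75 ])), (array([278.34417532, 101.09863021]), array([ 11.5  ,  12.375, 890.875])), (array([278.89768439,   3.29534734]), array([ 12.75 ,   9.125, 728.75 ]))]
[ 0.1845 -0.0012 -0.1272  0.0059 -0.      0.0011] [-0.03 -0.04 -0.04  0.03  0.08  0.01  0.   -0.   -0.    0.03]
0.30104056549134567
[ 0.1845 -0.0432 -0.1274]
[ 0.1844  0.0408 -0.1269]
[ 0.172  -0.0015 -0.0847]
world C [ 0.6148 -0.0976  0.1645  1.    ]
```

The close crop confirms the brass bush in the ring, with the four holes at (233,53), (325,53), (278,101) and (279,3). They fit to within 0.1 px, and the spanner is almost aligned with them. I'll go down along the spindle while watching force.

```bash
python3 - <<'E'
from sp import *
a=np.load('w3.npz');T=a['T'];Tc=np.load('Tc.npy');x=np.load('ringtool.npy')
Tt=T@np.linalg.inv(Tc);C=Tt[:3,:3]@x[:3]+Tt[:3,3]
Mn=Tt[:3,:3]@R.from_rotvec([x[3],0,0]).as_matrix();zr=-Mn[:,0]
pt=np.array([.0022,-.0001,-.1042])
np.savez('ring.npz',C=C,M=Mn,zr=zr,pt=pt);print(C,zr)
tgt=lambda h:C+zr*h-Mn@pt
manip.move_linear(tgt(.08),rate=.12,rot=rv(Mn))
manip.move_linear(tgt(.02),rate=.1)
manip.dwell(.2);f0=np.array(manip.state()["contact_force"]);print(f0)
for h in (.008,.003,.001,-.001,-.003,-.005,-.007,-.009,-.0105):
    manip.move_linear(tgt(h),rate=.04)
    s=manip.state();f=np.array(s["contact_force"])-f0;print(h,(Mn.T@f).round(2),((s["tool_pos"]-tgt(h))@zr).round(4))
    if np.linalg.norm(f)>12: break
print(s["clock"])
for n in ("wrist","side"):
    im,z,K,T=cap(n,n[0]+"4.png");np.savez(n[0]+'4.npz',im=im,z=z,K=K,T=T)
cv2.imwrite('pics/s4c.png',cv2.resize(im[160:280,260:400],None,fx=5,fy=5,interpolation=cv2.INTER_CUBIC))
E
```

```text
[ 0.61478734 -0.09758933  0.16450215] [-0.42303941 -0.00113126  0.90611058]
[-0.28635828 -0.84178684 -2.65959087]
0.008 [-0.29 -0.71 -0.3 ] -0.0005
0.003 [ 0.06 -0.39 -0.77] -0.0003
0.001 [-0.89 -1.16 -1.09] -0.0001
-0.001 [ 0.49 -0.46 -0.5 ] -0.0001
-0.003 [-1.43 -0.97 -0.95] -0.0001
-0.005 [ 0.92 -1.77 -1.03] -0.0001
-0.007 [ 0.43 -0.53 -0.92] -0.0001
-0.009 [-0.11 -1.21 -1.04] -0.0001
-0.0105 [-0.08 -2.05  0.19] -0.0001
12.7833
```

View pics/w4.png

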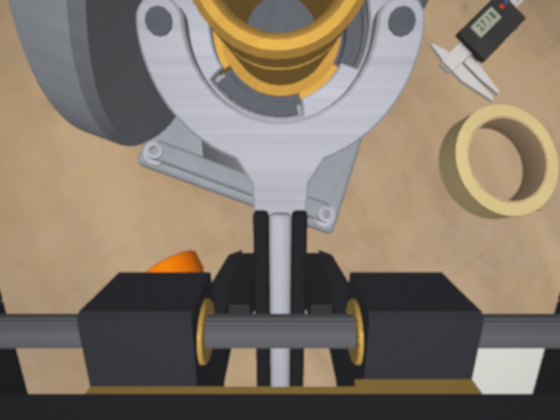

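View pics/s4c.png

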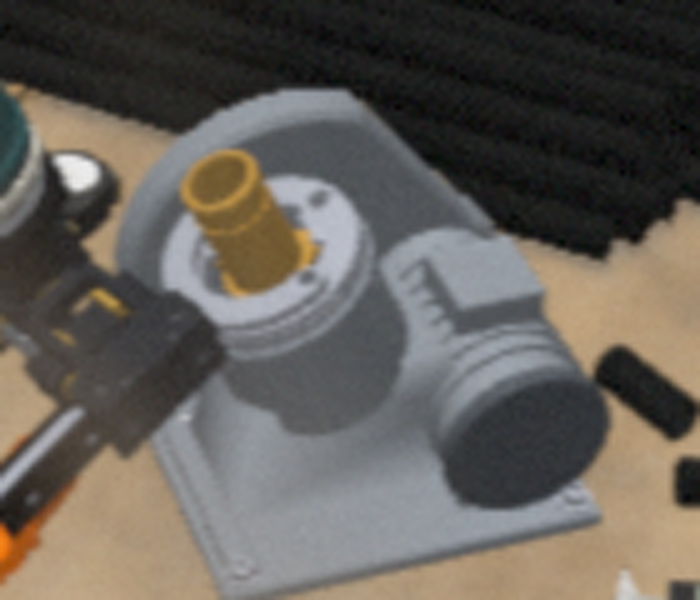

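```bash
python3 - <<'E'
from sp import *
d=np.load('ring.npz');C,Mn,zr,pt=d['C'],d['M'],d['zr'],d['pt']
f0=np.array([-0.286,-.842,-2.66])
def tg(a,h):
    M=R.from_rotvec(zr*a).as_matrix()@Mn;return C+zr*h-M@pt,M
for h in (-.0112,-.0118):
    p,M=tg(0,h);manip.move_linear(p,rate=.03);s=manip.state();print(h,(M.T@(np.array(s["contact_force"])-f0)).round(2))
manip.dwell(.2)
a=0
for i in range(8):
    a+=np.radians(4);p,M=tg(a,-.0118)
    manip.move_linear(p,rate=.04,rot=rv(M));s=manip.state()
    f=M.T@(np.array(s["contact_force"])-f0);print(round(np.degrees(a)),f.round(2),(M.T@np.array(s["moment"])).round(2),round(1e3*np.linalg.norm(s["tool_pos"]-p),1))
    if abs(f).max()>25: break
print(s["clock"],a)
im,z,K,T=cap("wrist","w5.png")
E
```

```text
-0.0112 [ 0.42  0.27 -1.36]
-0.0118 [-1.9  -1.78 -0.33]
4 [-1.63 -1.69 -2.71] [-0.06 -0.13 -0.32] 0.4
8 [-1.7  -2.03 -2.41] [-0.02  0.1  -0.39] 0.3
12 [-1.68 -2.1  -3.78] [-0.03  0.17 -0.39] 0.3
16 [-1.59 -2.39 -4.61] [-0.04  0.26 -0.37] 0.3
20 [-1.99  0.13 -5.42] [-0.03  0.43 -0.41] 0.2
24 [-1.43 -0.85 -5.22] [ 0.02  0.49 -0.33] 0.1
28 [-3.52 -0.86 -5.94] [ 0.04  0.52 -0.4 ] 0.1
32 [-3.12 -0.6  -6.34] [ 0.05  0.57 -0.35] 0.1
16.25 0.5585053606381855
```

View pics/w5.png

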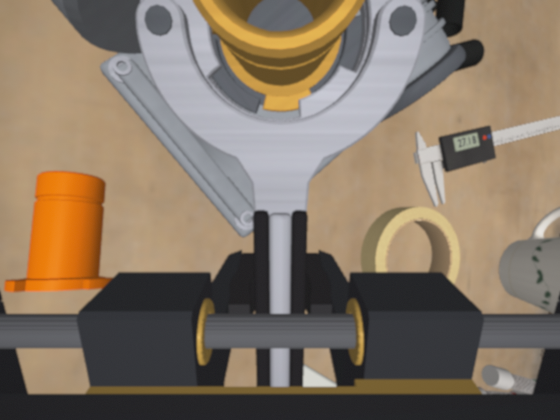

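Relative to the fork, the ring's lug edge stays at (303,105) while the brass lug shifts, so the ring is turning with the spanner. I'll keep going to the stop.

```bash
python3 - <<'E'
from sp import *
d=np.load('ring.npz');C,Mn,zr,pt=d['C'],d['M'],d['zr'],d['pt']
f0=np.array([-0.286,-.842,-2.66])
def tg(a,h):
    M=R.from_rotvec(zr*a).as_matrix()@Mn;return C+zr*h-M@pt,M
a=np.radians(32)
for i in range(18):
    a+=np.radians(3 if a<.75 else 1.5);p,M=tg(a,-.0118)
    manip.move_linear(p,rate=.04,rot=rv(M));s=manip.state()
    f=M.T@(np.array(s["contact_force"])-f0);print(round(np.degrees(a),1),f.round(2),(M.T@np.array(s["moment"])).round(2),round(1e3*np.linalg.norm(s["tool_pos"]-p),1))
    if abs(f[1])>14 or abs(f).max()>22 or a>1.07: break
manip.dwell(.2)
print(s["clock"],a);np.save('a.npy',a)
im,z,K,T=cap("wrist","w6.png")
im,z,K,T=cap("top","t6.png")
cv2.imwrite('pics/t6c.png',cv2.resize(im[120:220,260:360],None,fx=5,fy=5,interpolation=cv2.INTER_CUBIC))
E
```

```text
35.0 [-2.61  0.1  -5.56] [ 0.04  0.63 -0.33] 0.2
38.0 [-2.49  0.03 -5.21] [ 0.06  0.72 -0.36] 0.2
41.0 [-4.03  0.05 -5.26] [ 0.06  0.72 -0.28] 0.2
44.0 [-2.85  0.2  -6.09] [ 0.08  0.72 -0.33] 0.2
45.5 [-3.45  0.   -7.27] [ 0.08  0.84 -0.35] 0.3
47.0 [-3.63 -0.24 -6.66] [ 0.08  0.79 -0.29] 0.3
48.5 [-3.91  0.45 -6.84] [ 0.1   0.85 -0.4 ] 0.3
50.0 [-3.63 -0.7  -6.42] [ 0.12  0.81 -0.36] 0.3
51.5 [-4.05 -0.53 -6.06] [ 0.16  0.81 -0.38] 0.2
53.0 [-4.57 -0.25 -5.82] [ 0.09  0.83 -0.35] 0.3
54.5 [-3.71  0.02 -5.91] [ 0.16  0.86 -0.4 ] 0.3
56.0 [-4.3  -0.33 -6.12] [ 0.16  0.88 -0.35] 0.3
57.5 [-3.81  0.2  -4.89] [ 0.13  0.89 -0.38] 0.2
59.0 [-3.9  -0.73 -5.93] [ 0.13  0.86 -0.41] 0.3
60.5 [-4.85  0.07 -5.92] [ 0.1   0.9  -0.39] 0.2
62.0 [-4.49  0.19 -6.88] [ 0.15  0.86 -0.48] 0.2
20.4333 1.0821041362364843
```

View pics/w6.png

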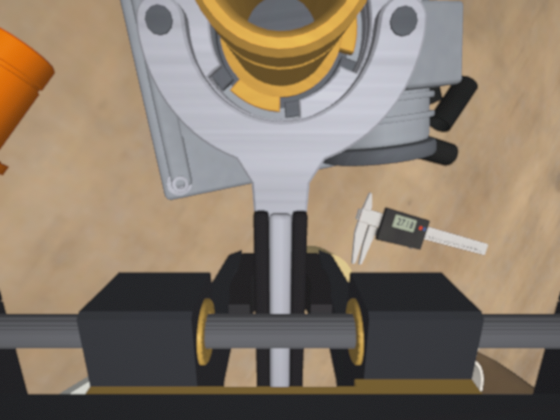

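View pics/t6c.png

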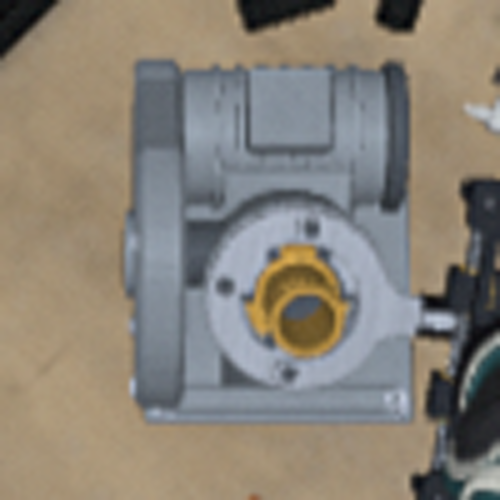

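```bash
python3 - <<'E'
from sp import *
d=np.load('ring.npz');C,Mn,zr,pt=d['C'],d['M'],d['zr'],d['pt']
f0=np.array([-0.286,-.842,-2.66])
def tg(a,h):
    M=R.from_rotvec(zr*a).as_matrix()@Mn;return C+zr*h-M@pt,M
a=float(np.load('a.npy'))
def rt(s):
    # moment about ring axis
    p=np.array(s["tool_pos"])-C; f=np.array(s["contact_force"])-f0
    return zr@(np.cross(p,f)+np.array(s["moment"])) 
s=manip.state();print('tau',rt(s))
for i in range(6):
    a+=np.radians(1.2);p,M=tg(a,-.0118)
    manip.move_linear(p,rate=.04,rot=rv(M));s=manip.state()
    f=M.T@(np.array(s["contact_force"])-f0);print(round(np.degrees(a),1),f.round(2),(M.T@np.array(s["moment"])).round(2),'tau',round(rt(s),2))
    if abs(f[1])>14 or abs(f).max()>22 or abs(rt(s))>2: break
manip.dwell(.2)
print(s["clock"],a);np.save('a.npy',a)
im,z,K,T=cap("wrist","w7.png");np.savez('w7.npz',im=im,z=z,K=K,T=T)
cv2.imwrite('pics/w7c.png',cv2.resize(im[0:130,120:440],None,fx=2.5,fy=2.5,interpolation=cv2.INTER_CUBIC))
E
```

```text
tau -0.12293410275215254
63.2 [-7.72 -4.62 -4.74] [ 0.68  0.76 -0.99] tau -1.17
64.4 [-12.84  -7.96  -3.94] [ 1.15  0.56 -1.55] tau -1.99
65.6 [-17.61 -13.59  -3.08] [ 1.27  0.54 -2.17] tau -2.69
21.4833 1.1449359893082802
```

View pics/w7c.png

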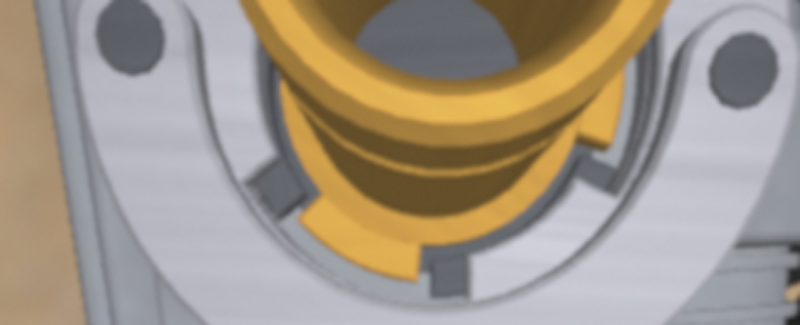

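```bash
python3 - <<'E'
from sp import *
d=np.load('ring.npz');C,Mn,zr,pt=d['C'],d['M'],d['zr'],d['pt']
f0=np.array([-0.286,-.842,-2.66])
def tg(a,h):
    M=R.from_rotvec(zr*a).as_matrix()@Mn;return C+zr*h-M@pt,M
for a in (64,62.3):
    p,M=tg(np.radians(a),-.0118);manip.move_linear(p,rate=.04,rot=rv(M));s=manip.state()
    print((M.T@(np.array(s["contact_force"])-f0)).round(2),(M.T@np.array(s["moment"])).round(2))
manip.dwell(.3);np.save('a.npy',np.radians(62.3))
print(manip.state()["clock"],s["gripper_width"])
im,z,K,T=cap("wrist","w8.png");np.savez('w8.npz',im=im,z=z,K=K,T=T)
g=cv2.cvtColor(im,cv2.COLOR_BGR2GRAY);Tc=np.load('Tc.npy')
q=[hole(g,158,20,150,22),hole(g,401,22,150,22)];print(q)
cv2.imwrite('pics/w8c.png',cv2.resize(im[0:130,120:440],None,fx=2.5,fy=2.5,interpolation=cv2.INTER_CUBIC))
E
```

```text
[-9.91 -6.32 -4.48] [ 0.66  0.75 -1.34]
[-4.47 -1.46 -5.24] [ 0.12  0.79 -0.68]
22.5333 0.021569486676099578
[(array([161.47381796,  18.71189187]), array([  28.875,   32.   , 5616.625])), (array([406.25853642,  22.60530949]), array([  28.375,   31.125, 5396.   ]))]
```

View pics/w8c.png

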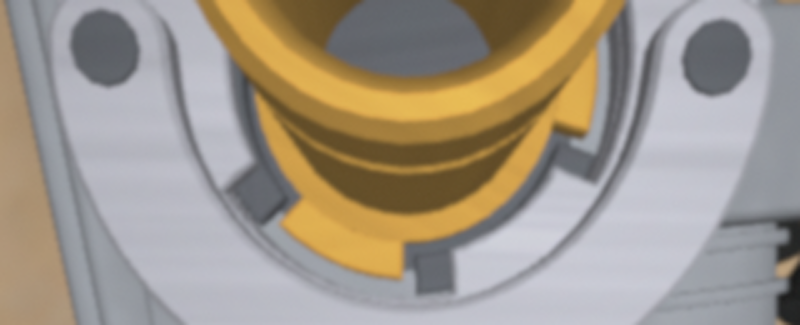

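```bash
python3 - <<'E'
from sp import *
d=np.load('ring.npz');C,Mn,zr,pt=d['C'],d['M'],d['zr'],d['pt']
f0=np.array([-0.286,-.842,-2.66]);a=float(np.load('a.npy'))
def tg(a,h):
    M=R.from_rotvec(zr*a).as_matrix()@Mn;return C+zr*h-M@pt,M
for h in (-.006,.0,.01):
    p,M=tg(a,h);manip.move_linear(p,rate=.05);s=manip.state();print(h,(M.T@(np.array(s["contact_force"])-f0)).round(2))
p,M=tg(a,.15);manip.move_linear(p,rate=.2)
im,z,K,T=cap("wrist","w9.png");np.savez('w9.npz',im=im,z=z,K=K,T=T)
g=cv2.cvtColor(im,cv2.COLOR_BGR2GRAY);Tc=np.load('Tc.npy')
q=[hole(g,158,20,150,22),hole(g,401,22,150,22)];print(q);(L,_),(Rr,_)=q
dd=.084*K[0,0]/np.linalg.norm(L-Rr);A,B=intool(*L,dd,K,Tc),intool(*Rr,dd,K,Tc);print(A,B,manip.state()["clock"])
cv2.imwrite('pics/w9s.png',im)
E
```

```text
-0.006 [ 1.13 -0.74 -4.91]
0.0 [ 0.59  0.21 -0.38]
0.01 [ 0.17  0.06 -0.16]
[(array([161.24335446,  19.82574702]), array([  29.   ,   31.875, 5674.625])), (array([404.35304608,  22.64279216]), array([  28.375,   31.125, 5410.125]))]
[-0.01777317 -0.04112747 -0.10434813] [-0.01805639  0.04286724 -0.10344907] 24.3667
```

View pics/w9s.png

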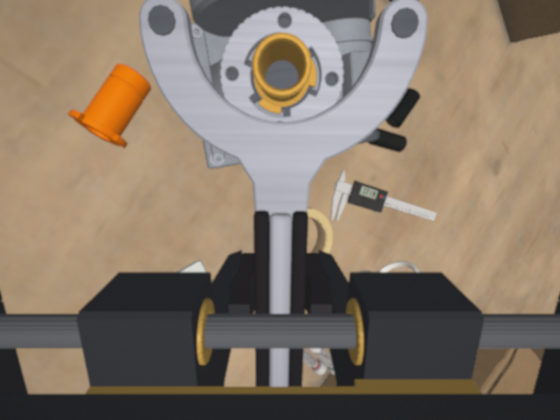

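The spanner is out and still square in the jaws (about 0.7° off). The ring shows open with the brass lugs in its slots. I'll lay the spanner back on the mat.

```bash
python3 - <<'E'
from sp import *
a=np.load('sp0.npz');pm,xs=a['pm'],a['xs'];P=pm-xs*.104
M=tool([0,0,-1],-xs)
s=manip.state();manip.move_pose([.42,0.0,.33],rv(M)) if inverse_kinematics([.42,0,.33],rv(M)) is not None else print('noik')
manip.move_pose([P[0],P[1],.08],rv(M))
manip.dwell(.2);f0=np.array(manip.state()["contact_force"]);print(f0)
manip.move_linear([P[0],P[1],.012],rate=.1)
for z in (.009,.007,.006,.0052,.0045):
    manip.move_linear([P[0],P[1],z],rate=.04);f=np.array(manip.state()["contact_force"])-f0;print(z,f.round(2))
    if f[2]>4: break
manip.set_gripper(.05,force=30);manip.dwell(.2)
manip.move_linear([P[0],P[1],.08],rate=.12)
manip.move_linear([P[0],P[1],.18],rate=.25)
im,z,K,T=cap("wrist","w10.png");np.savez('w10.npz',im=im,z=z,K=K,T=T);print(manip.state()["clock"])
E
```

```text
[ 0.41120193 -0.6112078  -2.18367495]
0.009 [-0.82  0.23 -0.4 ]
0.007 [-0.22  0.29 -0.96]
0.006 [-0.92  1.49  0.21]
0.0052 [-0.03  0.06 -0.55]
0.0045 [-0.48  0.6   2.67]
31.2417
```

View pics/w10.png

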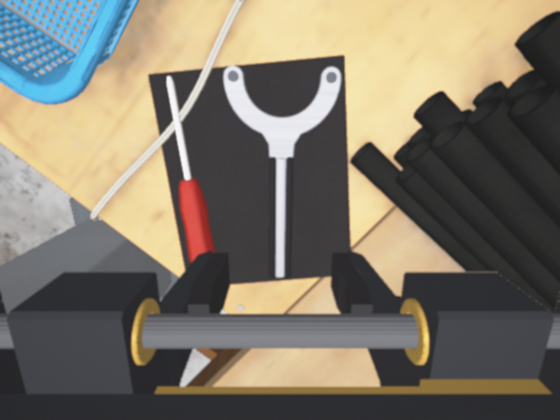

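```bash
python3 - <<'E'
from sp import *
d=np.load('ring.npz');C,zr=d['C'],d['zr']
M=tool(-zr,[0,-1,0]);np.save('Mb.npy',M)
for h in (.15,.019): print(inverse_kinematics(C+zr*h,rv(M)))
manip.set_gripper(.088)
Mu=tool([0,0,-1],[0,-1,0])
manip.move_pose([.45,.1,.33],rv(Mu))
manip.move_pose(C+zr*.15,rv(M));manip.dwell(.1)
im,z,K,T=cap("wrist","w11.png");np.savez('w11.npz',im=im,z=z,K=K,T=T);s=manip.state();print(s["clock"],s["gripper_width"])
im,z,K,T=cap("side","s11.png")
E
```

```text
[-0.29586571 -0.25836138  2.0730075   0.15785392  0.91329834 -0.36648801]
[-0.26132333 -0.04594424  2.11782154  0.18238109  0.65433782 -0.38308113]
34.0083 0.08812668812557282
```

View pics/w11.png

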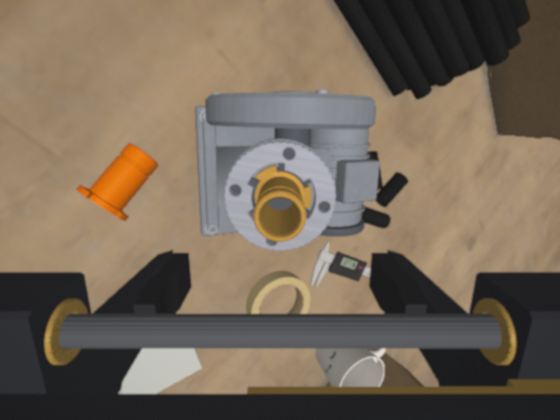

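View pics/s11.png

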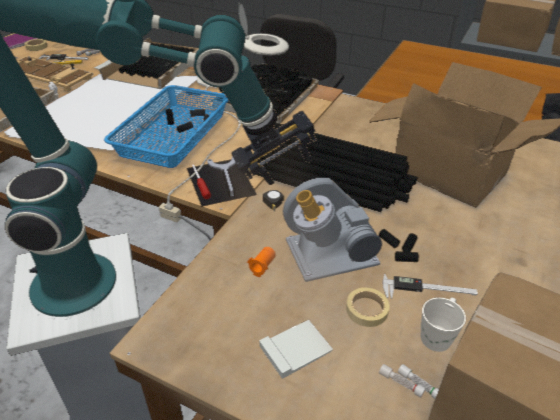

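The hub's end is centred between the jaws at (280,218), predicted at row 216. I'll go down, grip and pull along the spindle.

```bash
python3 - <<'E'
from sp import *
d=np.load('ring.npz');C,zr=d['C'],d['zr'];M=np.load('Mb.npy')
manip.move_linear(C+zr*.06,rate=.15);manip.move_linear(C+zr*.017,rate=.08)
manip.dwell(.1);f0=np.array(manip.state()["contact_force"]);print(f0)
print(manip.set_gripper(.03,force=40));s=manip.state();print(s["gripper_width"],(M.T@(np.array(s["contact_force"])-f0)).round(2))
for h in (.02,.024,.03,.04,.06):
    manip.move_linear(C+zr*h,rate=.04);s=manip.state();f=M.T@(np.array(s["contact_force"])-f0);print(h,f.round(2),s["gripper_width"])
    if np.linalg.norm(f)>20: print('STOP');break
else:
    manip.move_linear(C+zr*.15,rate=.12);manip.dwell(.1)
im,z,K,T=cap("wrist","w12.png");np.savez('w12.npz',im=im,z=z,K=K,T=T);s=manip.state();print(s["clock"],s["gripper_width"])
im,z,K,T=cap("side","s12.png")
E
```

```text
[-0.32411584  0.72801316 -0.51610891]
False
0.03906824307432994 [-0.27  0.5   0.86]
0.02 [ 2.62 -0.85  0.88] 0.03904978778421623
0.024 [ 2.88 -0.17  0.2 ] 0.03911066694300225
0.03 [ 3.29 -1.46  0.66] 0.039097153300937805
0.04 [ 2.53 -1.49  1.16] 0.039025065030806674
0.06 [ 2.81 -1.41  1.07] 0.039138875806456676
39.2833 0.039332532842452285
```

View pics/w12.png

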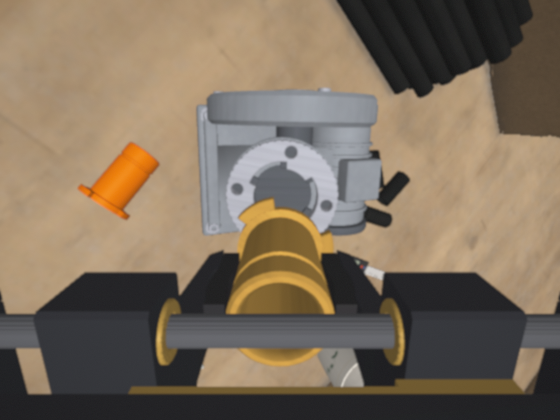

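View pics/s12.png

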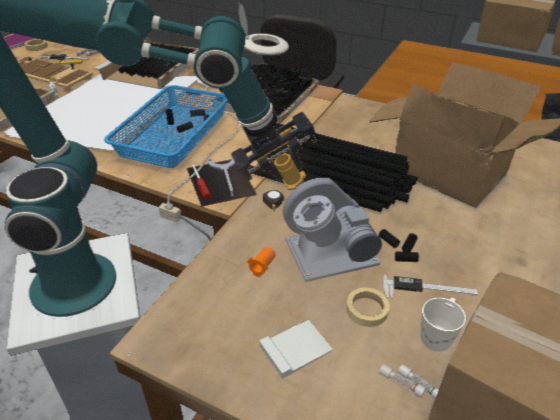

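```bash
python3 - <<'E'
from sp import *
im,z,K,T=cap("side")
cv2.imwrite('pics/s12c.png',cv2.resize(im[310:385,250:340],None,fx=6,fy=6,interpolation=cv2.INTER_CUBIC))
hsv=cv2.cvtColor(im,cv2.COLOR_BGR2HSV);m=np.zeros(im.shape[:2],np.uint8);sub=im[310:385,250:340]
m[310:385,250:340]=((sub.min(2)>150)&(hsv[310:385,250:340,1]<45))*255
c=max(cv2.findContours(m,cv2.RETR_EXTERNAL,cv2.CHAIN_APPROX_NONE)[0],key=cv2.contourArea)
ap=cv2.approxPolyDP(c,3,True)[:,0];print(ap.tolist())
for q in ap: print(q,ray(*q,K,T,.007).round(4),ray(*q,K,T,.024).round(4))
E
```

```text
[[309, 320], [259, 340], [280, 371], [295, 369], [332, 349]]
[309 320] [ 0.5373 -0.3038  0.007 ] [ 0.5318 -0.316   0.024 ]
[259 340] [ 0.4074 -0.3214  0.007 ] [ 0.4042 -0.3333  0.024 ]
[280 371] [ 0.428  -0.4125  0.007 ] [ 0.4245 -0.4228  0.024 ]
[295 369] [ 0.4607 -0.418   0.007 ] [ 0.4566 -0.4282  0.024 ]
[332 349] [ 0.5577 -0.3957  0.007 ] [ 0.5519 -0.4063  0.024 ]
```

View pics/s12c.png

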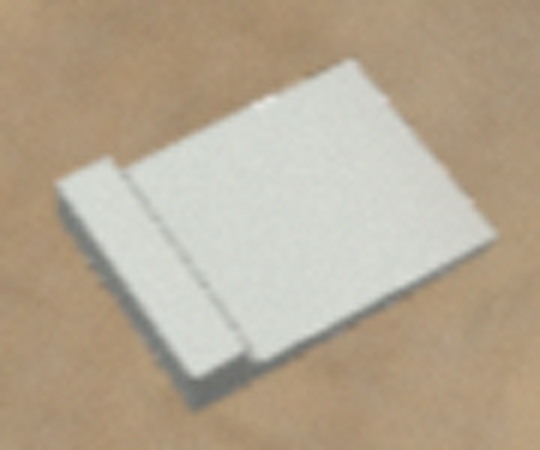

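The side view puts the foam's far corners at (.537,-.304) and (.558,-.396), within 6 mm of the top view. The flat's middle is therefore about (0.490,-0.3615). Placing there.

```bash
python3 - <<'E'
from sp import *
Q=np.array([.490,-.3615]);M=tool([0,0,-1],[-.209,-.978,0][:3]);M=tool([0,0,-1],[-.45,-.89,0])
for z in (.16,.038): print(inverse_kinematics([*Q,z],rv(M)))
manip.move_linear(np.array(manip.state()["tool_pos"])+[0,0,.04],rate=.2)
manip.move_pose([*Q,.13],rv(M));manip.dwell(.3)
f0=np.array(manip.state()["contact_force"]);print(f0)
im,z,K,T=cap("side","s13.png")
cv2.imwrite('pics/s13c.png',cv2.resize(im[240:390,210:380],None,fx=4,fy=4,interpolation=cv2.INTER_CUBIC))
manip.move_linear([*Q,.046],rate=.1)
for z in np.arange(.043,.030,-.001):
    manip.move_linear([*Q,z],rate=.03);f=np.array(manip.state()["contact_force"])-f0;print(round(z,4),f.round(2))
    if f[2]>3: break
s=manip.state();print(s["clock"],s["tool_pos"],s["gripper_width"])
im,z,K,T=cap("side","s14.png")
cv2.imwrite('pics/s14c.png',cv2.resize(im[240:390,210:380],None,fx=4,fy=4,interpolation=cv2.INTER_CUBIC))
E
```

```text
[-6.76521753e-01  2.00575666e-01  1.83149110e+00 -4.44089210e-16
  1.10952589e+00 -2.08389869e-01]
[-6.76521753e-01  3.36064049e-01  1.91421685e+00 -4.44089210e-16
  8.91311758e-01 -2.08389869e-01]
[ 0.70564066 -1.01155064 -3.30041496]
0.043 [-1.19  0.6   0.36]
0.042 [-1.01  1.27 -0.03]
0.041 [-0.22  0.64 -0.17]
0.04 [-0.58  1.2  -0.16]
0.039 [-0.96  1.37 -0.06]
0.038 [-0.91 -0.32  0.39]
0.037 [-2.82  1.46  6.72]
44.1 [ 0.49005624 -0.36168179  0.03768322] 0.03900519856820211
```

View pics/s14c.png

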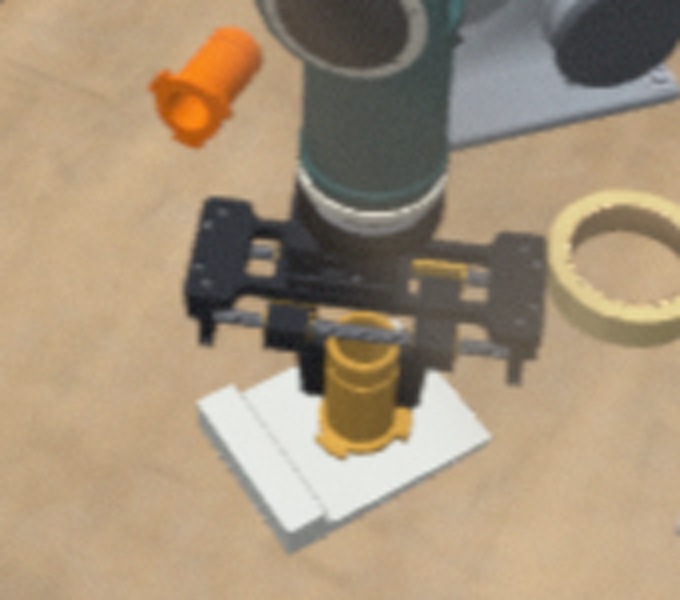

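The bush stands in the middle of the foam's flat part, flange down, with contact at the predicted height. Releasing it.

```bash
python3 - <<'E'
from sp import *
p=np.array(manip.state()["tool_pos"])
manip.move_linear([p[0],p[1],.0378],rate=.03)
manip.set_gripper(.048,force=10);manip.dwell(.2);manip.set_gripper(.08);manip.dwell(.2)
manip.move_linear([p[0],p[1],.15],rate=.12);manip.move_linear([p[0]-.0,p[1],.25],rate=.2)
M=tool([0,0,-1],[-.45,-.89,0])
manip.set_joints([0.3,-.2,1.9,0,1.3,0]) 
manip.dwell(.5)
for n in("side","top"):
    im,z,K,T=cap(n,n[0]+"15.png");np.savez(n[0]+'15.npz',im=im,z=z,K=K,T=T)
    b=(210,380,240,390) if n=="side" else (130,430,140,290)
    cv2.imwrite('pics/%s15c.png'%n[0],cv2.resize(im[b[2]:b[3],b[0]:b[1]],None,fx=4 if n=="side" else 2.6,fy=4 if n=="side" else 2.6,interpolation=cv2.INTER_CUBIC))
print(manip.state()["clock"],manip.state()["contact_force"])
E
```

```text
50.0667 [0.0537757  0.09901658 0.26675476]
```

View pics/s15c.png

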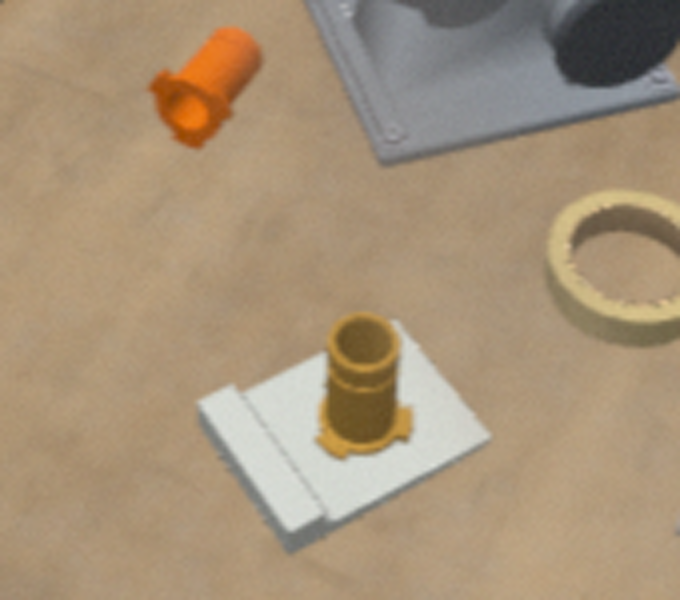

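View pics/t15c.png

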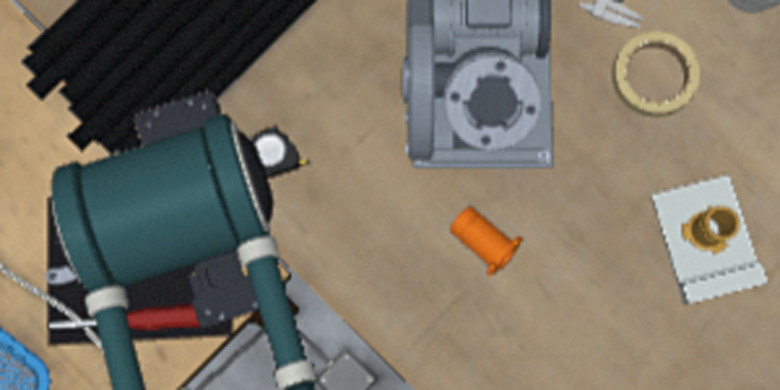

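```bash
python3 - <<'E'
from sp import *
s=manip.state();print(s["tool_pos"],np.abs(s["joint_velocities"]).max())
im,z,K,T=cap("side","s16.png")
print(s["clock"]);order.close_job()
E
```

```text
[0.47758838 0.17376802 0.34235584] 0.001123462977043241
50.0667
the job is handed in; nothing more can be done
```

View pics/s16.png

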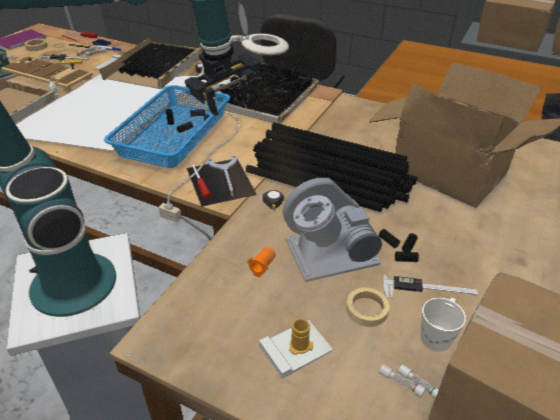

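The job is done and was handed in at about 50 s of the 72 s allowed; no verdict is reported.

- **Ring:** The prongs went into two opposite holes without resistance, to about 11.8 mm. I turned the ring anticlockwise until a clear stop at about 62° of turn, where the torque rose sharply. I then withdrew the spanner.
- **Spanner:** It lies flat on the mat where it started.
- **Bush:** The brass bush came straight out along the spindle with no snag. I set it flange down in the middle of the foam's flat part.

The last pictures show the ring open, the bush upright, the spanner on the mat, and the tape roll, tape measure and screwdriver apparently where they were. I judged those three by eye. The robot was well clear (tool at z = 0.34 m) with near-zero force.

**Minor disagreements:**
- Pressing against the stop shifted the spanner about 0.7° in the jaws, and I backed off to relax it.
- The top and side views of the foam differ by about 6 mm, well inside the placing tolerance.
- The ring's angle was judged from the stop and the pictures, as there is no reading of it.

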